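# Unlock a T-handled awl from its safety holder and stand it in the pen cup

## Robot

A 6-joint arm with a two-finger parallel gripper is mounted at the origin on a cart in front of the work surface, level with it; the furniture and walls round the work are solid. World frame = base frame: x ahead of the robot, y to its left, z up, the work surface at z = 0. Lengths are in m, angles in rad, forces in N, time in s.
With the tool pointing down it reaches from about 0.275 to 0.75 m from the base axis. Payload 10.2 kg.
Tool frame: the origin (TCP) lies midway between the tips of the shut fingers; the grasp point (between the pads) lies 19 mm behind it (manip.hold_point_z is the distance from the TCP to the grasp point, in m); z points along the fingers, y is the line along which they close (so a half turn about z gives the same grasp; the last joint's range is limited). The gripper opens to 88 mm and grips with 3 to 60 N. Pads are 18 mm wide; open, the fingers measure 123 mm over their backs; the gripper's body (75 mm by 187 mm) begins 45 mm behind the grasp point.
Start: joints at [1.073, 0.313, 1.498, -0, 1.331, -0.223], TCP at [0.142, 0.505, 0.239] pointing down, gripper open.
Joint ranges: [-2.94, 2.94], [-0.97, 2.17], [0.19, 2.56], [-1.23, 4.37], [0.02, 3.11], [-2.88, 2.88]. Speed limits (rad/s): [2.39, 2.39, 3.01, 3.14, 3.14, 3.14].

## Interface

Orientations are given as a rotation vector (axis times angle).
In Python, from workcell import manip, get_image, camera_model, ticket gives the robot as it stands. The module is installed in compiled form; this text tells all that it offers.
- The arm moves only by the tool servo_tool, never from a script. Its argument "motion" is a list of rows, each an object with "dp": the shift along the tool's x, y, z each as a share of 0.1 m, from -1 to 1, a list of three; "turn": the turn, a rotation vector about the tool's x, y, z each as a share of 60 degrees, from -1 to 1, a list of three; "jaw": the closure, from 0 (fully open) to 1 (shut). A call has exactly 8 rows; each row is the pose to reach, as a shift and turn from the pose commanded when the call began, along the tool's axes at that moment; what a row does not reach only later rows make up. A row lasts 1/10 s, in which the tool goes at most 50 mm and 8.59 degrees, less where a joint would pass 70% of its speed; a pose out of reach is approached as far as the arm can. A call with a number of a shift or a turn outside -1 to 1 is refused whole. A call with a gripper value outside its range is refused whole. The fingers move at their own pace and stop on an object; the grip force is fixed at half the most. Time passes only in rows, so rows that repeat a pose let the fingers close, or fill a call up. It gives the time, the measured TCP pose, the force, the opening and the grip force at its end, in the units of the state.
- manip.state(): the state, without advancing time (a new reading comes with each control period).
- get_image(name): name is "scene" or "top" or "wrist"; returns (picture, depth): 400x640x3 uint8, red, green, blue; 400x640 float32, m along the optical axis (not along the pixel's ray), 0 where there is no reading.
- camera_model(name): a dict with "vfov" (degrees; the focal length in pixels is half the picture's height over the tangent of half this angle, whatever the lens; pixels are square), "cx", "cy" (the principal point, pixels), "origin" and "attitude" of the camera in the world; the wrist camera has in their place "tool_from_camera" (4x4, takes a point from camera to tool coordinates, whose origin is the TCP and whose axes are the flange's). Camera axes: x right, y down, z forward; pixel columns grow to the right and rows downward; lengths in m; the calibration is good to about 2 mm. A picture is of the moment at which its call begins: read the wrist's pose just before it. camera_model takes no time and is no camera call.
- ticket.job_done(): hands the job in; it is judged then, once.
The state is a dict: "t": time; "joint_pos": joint angles; "dq": joint speeds; "joint_torque": joint torques, N m; "ee_pos": TCP position; "ee_rot": TCP orientation; "wrist_force": force on the tool from outside, world axes, zero at the start; "torque": the same for the moment, N m; "gripper_width": finger opening in m; "finger_force": force on a finger pad.
Only numpy, scipy, OpenCV 4.12 (cv2) and the standard library are available. Lean on these libraries where they do the work, as an engineer would, in place of code of your own. Each camera call takes 0.05 s, during which the arm holds its last target. There are 200 camera calls.

## Task

The T-handled paper awl is locked upright in its safety holder. Push its handle round anticlockwise (seen from above) until you feel it come up against its stop, draw the awl straight up out of the holder, and stand it point down in the empty pen cup. Keep the cup upright and leave the other things on the desk where they are.

Things in the scene. Friction and masses are not known exactly. Their poses are not given: they have to be found in the camera images.
- awl: paper awl, 128 mm tall, 0.11 kg: 12 mm steel stem, across its top a wooden handle bar, 16 mm thick, 90 mm long. Origin at the point (10 mm above the desk at the start), z up the stem, x along the bar, whose axis is 120 mm above the point. A lug on the stem, 61 mm above the point, reaching 13.5 mm out, sits inside the holder and blocks lifting after 2 mm until the handle is turned.
- awl_bar (a point): middle of the awl's handle bar, on its axis; axes as the awl. The handle must be turned anticlockwise by 1.1 to 2.7 rad to its hard stop. Where the stop lies is neither marked nor given: it is felt. Up to there it turns easily (under 2 N at the bar's end) and stays where it is left. At the stop, or up to 0.3 rad short of it, the awl lifts out freely.
- holder: safety holder, fixed to the desk: round grey foot 100 mm across and 10 mm high, with a square upright sheath 44 x 44 mm whose top is 85 mm above the desk and has the hole for the stem (1 mm play all round, so the awl leans a little, up to 0.06 rad). Origin on the desk on the axis of the hole, z up.
- pen_cup: empty round grey plastic pen cup, 84 mm across the rim, 80 mm tall, 3 mm wall, 0.45 kg, loose. Origin under its centre, z up. Inner floor about 5 mm up.
- glue_stick: bystander: upright glue stick, 24 mm across, 86 mm tall; origin under its centre
- memo_block: bystander: note block 70 x 70 x 11 mm lying flat; origin under its centre
- tape_roll: bystander: tape roll lying flat, 92 mm across, 48 mm high; origin under its centre
- calculator: bystander: pocket calculator 112 x 68 x 12 mm lying flat; origin under its centre
Things that resemble listed ones, but are neither listed nor needed, are in the scene too. Of the things that look like the awl, the larger one is meant. Leave any pink look-alike of the pen_cup alone.

How it is judged:
By the outcome, as a careful person would: the job done as asked, in the order asked, and still so for the second after the job is handed in, with the robot touching nothing.
It also fails if it takes over 59 s, if anything falls off the work surface, if the arm or the gripper's body presses on something with over 40 N, if the wrist force passes 120 N, or if a joint passes its speed limit or range.

## Working session

There is one attempt and no reset: what is moved stays moved. The work goes in short steps, Python scripts to look and compute and a tool call to move; the robot and the scene stay as the last step left them, time stands still between calls to the robot, and variables do not carry over. Pictures are saved under pics/ and viewed, at most 10 in all, crops included, and the job is handed in when it is done.

Besides the shell and the picture viewer there is one more tool, called after "Emit:" as a command line: name --argument value ..., lists and objects as JSON in quotes. servo_tool: Moves the arm, as the interface text tells. Shift numbers are shares of 0.1 m and turn numbers shares of 60 degrees, none past 1 either way. Its arguments: {"type":"object","properties":{"motion":{"type":"array","items":{"type":"object","properties":{"dp":{"type":"array","items":{"type":"number","minimum":-1,"maximum":1}},"turn":{"type":"array","items":{"type":"number","minimum":-1,"maximum":1}},"jaw":{"type":"number"}}}}},"required":["motion"]}

```bash
mkdir -p pics; python3 - <<'E'
from workcell import manip, get_image, camera_model
import cv2, numpy as np
s=manip.state(); print({k:np.round(v,3).tolist() for k,v in s.items()}, manip.hold_point_z)
for n in ("scene","top","wrist"):
    p,d=get_image(n); cv2.imwrite(f"pics/{n}0.png",p[:,:,::-1]); np.save(f"pics/{n}0d.npy",d)
    m=camera_model(n); print(n,{k:np.round(v,4).tolist() if not isinstance(v,str) else v for k,v in m.items()})
E
```

```text
{'t': 0.0, 'joint_pos': [1.073, 0.313, 1.498, 0.0, 1.331, -0.223], 'dq': [0.0, -0.0, 0.001, -0.001, 0.001, -0.002], 'joint_torque': [0.002, -40.221, -25.227, 0.07, 0.035, -0.0], 'ee_pos': [0.142, 0.505, 0.238], 'ee_rot': [-0.43, -3.112, 0.002], 'wrist_force': [-0.083, -0.006, 0.041], 'torque': [-0.023, 0.02, -0.027], 'finger_force': 0.0, 'gripper_width': 0.088} 0.0187
scene {'vfov': 56.3282, 'cx': 314.0835, 'cy': 199.5997, 'origin': [0.2191, -0.5058, 0.751], 'attitude': [-2.3131, 0.8011, -0.272]}
top {'vfov': 48.7119, 'cx': 321.035, 'cy': 197.9839, 'origin': [0.4464, -0.0771, 0.98], 'attitude': [-2.1384, 2.1857, -0.1026]}
wrist {'vfov': 58.4146, 'cx': 317.8161, 'cy': 204.7695, 'tool_from_camera': [[-0.0006, -0.9461, -0.3238, 0.0853], [1.0, -0.0005, -0.0002, 0.0003], [-0.0, -0.3238, 0.9461, -0.1464], [0.0, 0.0, 0.0, 1.0]]}
```

View pics/top0.png

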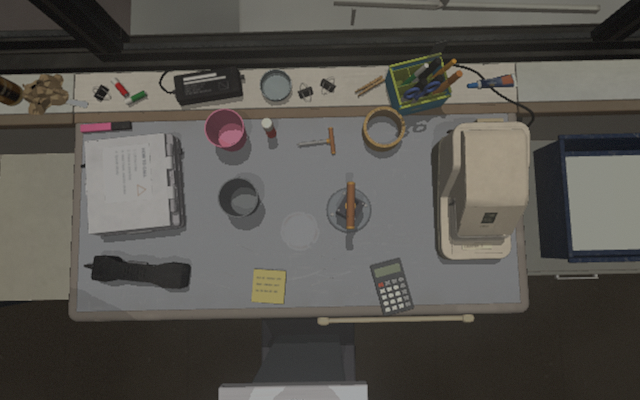

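View pics/scene0.png

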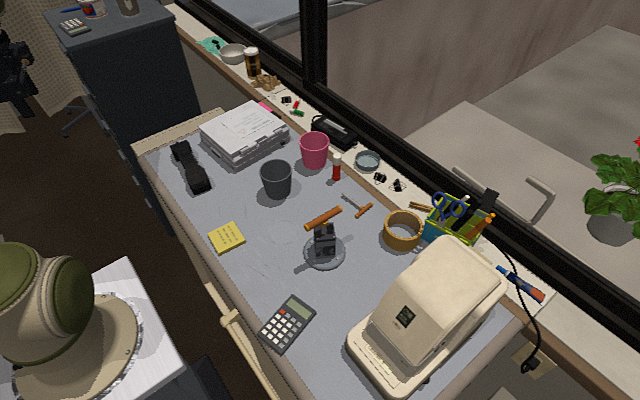

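Top view: awl bar upright in the picture at about (350,205), in the holder at (349,210). The grey cup is at (239,198), the pink look-alike at (225,130), the small awl at (318,142), glue (268,127), tape (383,130), memo (268,286) and calculator (392,287). The scene view agrees: bar at (323,218), grey cup at (276,180).

```bash
cat > h.py <<'E'
import numpy as np, cv2
from scipy.spatial.transform import Rotation as R
from workcell import manip, get_image, camera_model
def cam(n,s=None):
    m=camera_model(n); f=200/np.tan(np.radians(m["vfov"]/2))
    if n=="wrist":
        T=np.array(m["tool_from_camera"]); s=s or manip.state(); A=R.from_rotvec(s["ee_rot"]).as_matrix()
        return f,m["cx"],m["cy"],A@T[:3,3]+s["ee_pos"],A@T[:3,:3]
    return f,m["cx"],m["cy"],np.array(m["origin"]),R.from_rotvec(m["attitude"]).as_matrix()
def rays(c,uv):
    f,cx,cy,o,A=c; uv=np.atleast_2d(uv).astype(float)
    return o,np.c_[(uv[:,0]-cx)/f,(uv[:,1]-cy)/f,np.ones(len(uv))]@A.T
def onplane(c,uv,z):
    o,d=rays(c,uv); return o+d*((z-o[2])/d[:,2])[:,None]
def cloud(c,D,mask):
    v,u=np.nonzero(mask&(D>0)); o,d=rays(c,np.c_[u,v]); return o+d*D[v,u][:,None]
def tri(c1,p1,c2,p2):
    o1,a=rays(c1,p1);o2,b=rays(c2,p2);a,b=a[0],b[0]
    t=np.linalg.lstsq(np.c_[a,-b],o2-o1,rcond=None)[0]; q1,q2=o1+a*t[0],o2+b*t[1]
    return (q1+q2)/2,np.linalg.norm(q1-q2)
E
python3 - <<'E'
from h import *
for n,box in (("top",(335,175,365,237)),("scene",(295,200,345,235))):
    im=cv2.imread(f"pics/{n}0.png"); D=np.load(f"pics/{n}0d.npy"); c=cam(n)
    h=cv2.cvtColor(im,cv2.COLOR_BGR2HSV); m=(h[...,0]<20)&(h[...,1]>110)&(h[...,2]>60)
    b=np.zeros_like(m); b[box[1]:box[3],box[0]:box[2]]=1; m&=b
    r=cv2.minAreaRect(np.argwhere(m)[:,::-1].astype(np.float32)); print(n,m.sum(),r)
    P=cloud(c,D,m); print(np.median(P,0),np.percentile(P,[3,97],axis=0))
    bx=cv2.boxPoints(r); print(bx, onplane(c,bx,.13))
    if n=="top": c1,r1=c,r
print(tri(c1,r1[0],c,r[0]))
# cup, by depth from top
im=cv2.imread("pics/top0.png");D=np.load("pics/top0d.npy");c=cam("top")
ms=np.zeros(D.shape,bool);ms[170:225,210:270]=1
P=cloud(c,D,ms);r=P[P[:,2]>.07];print("rim",len(r),np.percentile(r[:,2],[5,50,95]),cv2.minEnclosingCircle(r[:,:2].astype(np.float32)))
ms=np.zeros(D.shape,bool);ms[180:240,322:376]=1
P=cloud(c,D,ms);r=P[(P[:,2]>.005)&(P[:,2]<.02)];print("foot",len(r),cv2.minEnclosingCircle(r[:,:2].astype(np.float32)))
r=P[(P[:,2]>.075)&(P[:,2]<.095)];print("sheath",len(r),cv2.minAreaRect(r[:,:2].astype(np.float32)))
# tall neighbours
for n,b in dict(glue=(258,115,278,140),tape=(360,105,408,152),pink=(203,108,248,152)).items():
    ms=np.zeros(D.shape,bool);ms[b[1]:b[3],b[0]:b[2]]=1;P=cloud(c,D,ms);r=P[P[:,2]>.035];print(n,np.median(r,0),r[:,2].max())
ms=np.zeros(D.shape,bool);ms[110:260,430:530]=1;P=cloud(c,D,ms);r=P[P[:,2]>.05];print("big",r.min(0),r.max(0))
E
```

```text
top 319 ((350.0, 205.0), (46.0, 10.0), 90.0)
[ 0.52044908 -0.12465155  0.13658466] [[ 0.4789206  -0.13119789  0.12278793]
 [ 0.56344101 -0.11752929  0.13984207]]
[[345. 182.]
 [355. 182.]
 [355. 228.]
 [345. 228.]] [[ 0.56665172 -0.11620913  0.13      ]
 [ 0.56620764 -0.13559739  0.13      ]
 [ 0.47712529 -0.13298652  0.13      ]
 [ 0.47754081 -0.11380939  0.13      ]]
scene 316 ((323.6424865722656, 219.4585418701172), (10.941197395324707, 41.8212890625), 59.74356460571289)
[ 0.51763218 -0.13067234  0.13676266] [[ 0.47656089 -0.13606731  0.11980655]
 [ 0.56200192 -0.12122335  0.14012111]]
[[302.82385 225.26942]
 [338.94818 204.19688]
 [344.46112 213.64766]
 [308.3368  234.7202 ]] [[ 0.47671615 -0.11536534  0.13      ]
 [ 0.57208367 -0.11858048  0.13      ]
 [ 0.56423921 -0.14591728  0.13      ]
 [ 0.47116857 -0.14160002  0.13      ]]
(array([ 0.52298912, -0.1254779 ,  0.12232528]), np.float64(0.0015618942106162953))
rim 267 [0.07138183 0.07907256 0.08256266] ((0.5487626791000366, 0.10209475457668304), 0.041719574481248856)
foot 933 ((0.5049951076507568, -0.12898403406143188), 0.0682804137468338)
sheath 248 ((0.5235100388526917, -0.128801167011261), (0.04376908391714096, 0.044189948588609695), 58.77915954589844)
glue [0.69784011 0.03902185 0.08440869] 0.08933019823584554
tape [ 0.70969386 -0.21679094  0.04676915] 0.07452412686910415
pink [0.7101618  0.14098628 0.0664227 ] 0.08517950878738989
big [ 0.41690168 -0.46320542  0.05000956] [ 0.67783689 -0.31561412  0.19266943]
```

Bar centre is near (0.522,-0.126,0.13), lying along x. Cup is at (0.549,0.102) with its rim at 0.08. Moving over the holder.

Emit:
servo_tool --motion '[{"dp":[-0.15,-0.15,0]},{"dp":[-0.3,-0.3,0]},{"dp":[-0.5,-0.5,0]},{"dp":[-0.7,-0.7,0]},{"dp":[-0.85,-0.85,0]},{"dp":[-1,-1,0]},{"dp":[-1,-1,0]},{"dp":[-1,-1,0]}]'

```text
schema error: expected keys dp, turn, jaw
```

Emit:
servo_tool --motion '[{"dp":[-0.15,-0.15,0],"turn":[0,0,0],"jaw":0},{"dp":[-0.3,-0.3,0],"turn":[0,0,0],"jaw":0},{"dp":[-0.45,-0.45,0],"turn":[0,0,0],"jaw":0},{"dp":[-0.6,-0.6,0],"turn":[0,0,0],"jaw":0},{"dp":[-0.7,-0.7,0],"turn":[0,0,0],"jaw":0},{"dp":[-0.8,-0.8,0],"turn":[0,0,0],"jaw":0},{"dp":[-0.9,-0.9,0],"turn":[0,0,0],"jaw":0},{"dp":[-1,-1,0],"turn":[0,0,0],"jaw":0}]'

```text
t: 0.95
ee_pos: [0.2119, 0.3813, 0.2387]
ee_rot: [-0.43, -3.112, 0.0]
wrist_force: [0.5, -0.5, -0.0]
gripper_width: 0.0883
finger_force: 0.0
```

Emit:
servo_tool --motion '[{"dp":[-0.15,-0.15,0],"turn":[0,0,0],"jaw":0},{"dp":[-0.3,-0.3,0],"turn":[0,0,0],"jaw":0},{"dp":[-0.45,-0.45,0],"turn":[0,0,0],"jaw":0},{"dp":[-0.6,-0.6,0],"turn":[0,0,0],"jaw":0},{"dp":[-0.7,-0.7,0],"turn":[0,0,0],"jaw":0},{"dp":[-0.8,-0.8,0],"turn":[0,0,0],"jaw":0},{"dp":[-0.9,-0.9,0],"turn":[0,0,0],"jaw":0},{"dp":[-1,-1,0],"turn":[0,0,0],"jaw":0}]'

```text
t: 1.75
ee_pos: [0.281, 0.2579, 0.2387]
ee_rot: [-0.43, -3.112, -0.0]
wrist_force: [0.2, -1.2, 1.0]
gripper_width: 0.088
finger_force: 0.0
```

Emit:
servo_tool --motion '[{"dp":[-0.15,-0.15,0],"turn":[0,0,0.12],"jaw":0},{"dp":[-0.3,-0.3,0],"turn":[0,0,0.24],"jaw":0},{"dp":[-0.45,-0.45,0],"turn":[0,0,0.36],"jaw":0},{"dp":[-0.6,-0.6,0],"turn":[0,0,0.48],"jaw":0},{"dp":[-0.7,-0.7,0],"turn":[0,0,0.6],"jaw":0},{"dp":[-0.8,-0.8,0],"turn":[0,0,0.74],"jaw":0},{"dp":[-0.9,-0.9,0],"turn":[0,0,0.87],"jaw":0},{"dp":[-1,-1,0],"turn":[0,0,1],"jaw":0}]'

```text
t: 2.55
ee_pos: [0.3501, 0.1345, 0.2387]
ee_rot: [-1.935, -2.475, -0.0]
wrist_force: [-0.4, 0.2, 0.6]
gripper_width: 0.0883
finger_force: 0.0
```

Emit:
servo_tool --motion '[{"dp":[-0.15,0.1,0],"turn":[0,0,0.12],"jaw":0},{"dp":[-0.3,0.2,0],"turn":[0,0,0.24],"jaw":0},{"dp":[-0.45,0.3,0],"turn":[0,0,0.36],"jaw":0},{"dp":[-0.6,0.4,0],"turn":[0,0,0.48],"jaw":0},{"dp":[-0.7,0.45,0],"turn":[0,0,0.6],"jaw":0},{"dp":[-0.8,0.5,0],"turn":[0,0,0.74],"jaw":0},{"dp":[-0.9,0.55,0],"turn":[0,0,0.87],"jaw":0},{"dp":[-1,0.6,0],"turn":[0,0,1],"jaw":0}]'

```text
t: 3.35
ee_pos: [0.4328, 0.0525, 0.2387]
ee_rot: [-2.913, -1.175, 0.0]
wrist_force: [-0.4, -0.3, -0.0]
gripper_width: 0.0883
finger_force: 0.0
```

Emit:
servo_tool --motion '[{"dp":[-0.05,0.15,0],"turn":[0,0,0.1],"jaw":0},{"dp":[-0.1,0.3,0],"turn":[0,0,0.2],"jaw":0},{"dp":[-0.15,0.45,0],"turn":[0,0,0.3],"jaw":0},{"dp":[-0.2,0.6,0],"turn":[0,0,0.4],"jaw":0},{"dp":[-0.22,0.7,0],"turn":[0,0,0.5],"jaw":0},{"dp":[-0.25,0.8,0],"turn":[0,0,0.6],"jaw":0},{"dp":[-0.28,0.9,0],"turn":[0,0,0.67],"jaw":0},{"dp":[-0.3,1,0],"turn":[0,0,0.74],"jaw":0}]'

```text
t: 4.15
ee_pos: [0.481, -0.0401, 0.2386]
ee_rot: [-3.141, 0.009, 0.0]
wrist_force: [0.3, 1.2, 0.0]
gripper_width: 0.0879
finger_force: 0.0
```

Emit:
servo_tool --motion '[{"dp":[0.06,0.14,0],"turn":[0,0,0],"jaw":0},{"dp":[0.14,0.3,0],"turn":[0,0,0],"jaw":0},{"dp":[0.22,0.46,0],"turn":[0,0,0],"jaw":0},{"dp":[0.3,0.62,0],"turn":[0,0,0],"jaw":0},{"dp":[0.36,0.76,0],"turn":[0,0,0],"jaw":0},{"dp":[0.41,0.87,0],"turn":[0,0,0],"jaw":0},{"dp":[0.41,0.87,0],"turn":[0,0,0],"jaw":0},{"dp":[0.41,0.87,0],"turn":[0,0,0],"jaw":0}]'

```text
t: 4.95
ee_pos: [0.5216, -0.1266, 0.2386]
ee_rot: [-3.141, 0.004, 0.001]
wrist_force: [-0.5, -0.2, 1.0]
gripper_width: 0.0879
finger_force: 0.0
```

```bash
python3 - <<'E'
from h import *
s=manip.state(); p,D=get_image("wrist"); cv2.imwrite("pics/wrist1.png",p[:,:,::-1]); np.save("pics/wrist1d.npy",D)
print(s["ee_pos"],s["ee_rot"],s["joint_pos"]); c=cam("wrist",s)
h=cv2.cvtColor(p,cv2.COLOR_RGB2HSV); m=(h[...,0]<20)&(h[...,1]>110)&(h[...,2]>60)
n,l,st,ce=cv2.connectedComponentsWithStats(m.astype(np.uint8)); 
for i in range(1,n):
    if st[i,4]>400:
        r=cv2.minAreaRect(np.argwhere(l==i)[:,::-1].astype(np.float32)); P=cloud(c,D,l==i)
        print(st[i],r,np.median(P,0),np.percentile(P,[2,98],axis=0))
        print(onplane(c,cv2.boxPoints(r),.13))
P=cloud(c,D,D>0);q=P[(abs(P[:,2]-.085)<.006)&(abs(P[:,0]-.523)<.05)&(abs(P[:,1]+.127)<.05)]
print(len(q),np.median(q[:,2]),cv2.minAreaRect(q[:,:2].astype(np.float32)))
E
```

```text
[ 0.52157969 -0.12656009  0.23859698] [-3.14123440e+00  3.89736637e-03  5.08094963e-04] [-4.56552019e-01  3.39047880e-01  1.46214300e+00  1.82086936e-04
  1.34084878e+00  1.11668419e+00]
[ 304  140   28  119 2233] ((317.0008239746094, 198.95455932617188), (26.068418502807617, 118.21682739257812), 1.0416266918182373) [ 0.52721306 -0.12557819  0.13710656] [[ 0.47968401 -0.13406181  0.1240064 ]
 [ 0.56664266 -0.11753405  0.13923429]]
[[ 0.47379052 -0.11400474  0.13      ]
 [ 0.5672595  -0.11708612  0.13      ]
 [ 0.56687003 -0.13557932  0.13      ]
 [ 0.47331405 -0.13471802  0.13      ]]
1185 0.08541283053150234 ((0.5229073166847229, -0.1287047266960144), (0.044343918561935425, 0.04436100646853447), 59.229034423828125)
```

View pics/wrist1.png

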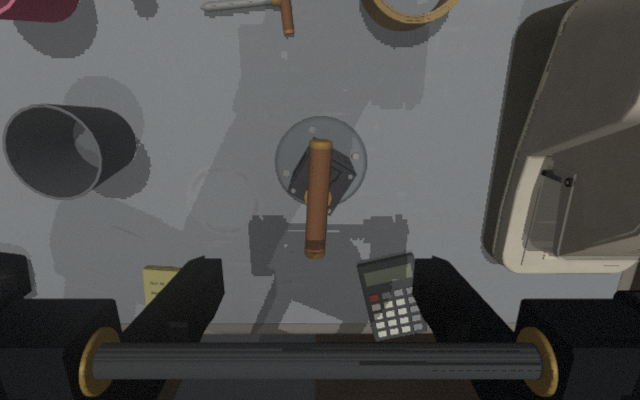

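The wrist view shows the bar centred between the fingers at (317,199), with the sheath under it at (322,175). I'll descend and grip.

Emit:
servo_tool --motion '[{"dp":[0.01,0.01,0.15],"turn":[0,0,0],"jaw":0},{"dp":[0.01,0.01,0.3],"turn":[0,0,0],"jaw":0},{"dp":[0.01,0.01,0.45],"turn":[0,0,0],"jaw":0},{"dp":[0.01,0.01,0.6],"turn":[0,0,0],"jaw":0},{"dp":[0.01,0.01,0.7],"turn":[0,0,0],"jaw":0},{"dp":[0.01,0.01,0.8],"turn":[0,0,0],"jaw":0},{"dp":[0.01,0.01,0.9],"turn":[0,0,0],"jaw":0},{"dp":[0.01,0.01,1],"turn":[0,0,0],"jaw":0}]'

```text
t: 5.8
ee_pos: [0.5228, -0.1276, 0.1382]
ee_rot: [3.141, -0.004, 0.001]
wrist_force: [-0.1, 1.2, -0.3]
gripper_width: 0.088
finger_force: 0.0
```

Emit:
servo_tool --motion '[{"dp":[0,0,0.1],"turn":[0,0,0],"jaw":0},{"dp":[0,0,0.2],"turn":[0,0,0],"jaw":0},{"dp":[0,0,0.27],"turn":[0,0,0],"jaw":0},{"dp":[0,0,0.27],"turn":[0,0,0],"jaw":0.5},{"dp":[0,0,0.27],"turn":[0,0,0],"jaw":0.7},{"dp":[0,0,0.27],"turn":[0,0,0],"jaw":1},{"dp":[0,0,0.27],"turn":[0,0,0],"jaw":1},{"dp":[0,0,0.27],"turn":[0,0,0],"jaw":1}]'

```text
t: 6.6
ee_pos: [0.5228, -0.1277, 0.112]
ee_rot: [3.141, -0.004, 0.001]
wrist_force: [-0.6, -0.2, -0.5]
gripper_width: 0.0504
finger_force: 0.0
```

Emit:
servo_tool --motion '[{"dp":[0,0,0],"turn":[0,0,0],"jaw":1},{"dp":[0,0,0],"turn":[0,0,0],"jaw":1},{"dp":[0,0,0],"turn":[0,0,0],"jaw":1},{"dp":[0,0,0],"turn":[0,0,0],"jaw":1},{"dp":[0,0,0],"turn":[0,0,0],"jaw":1},{"dp":[0,0,0],"turn":[0,0,0],"jaw":1},{"dp":[0,0,0],"turn":[0,0,0],"jaw":1},{"dp":[0,0,0],"turn":[0,0,0],"jaw":1}]'

```text
t: 7.4
ee_pos: [0.5227, -0.1277, 0.1117]
ee_rot: [3.142, -0.004, -0.0]
wrist_force: [-0.3, 0.1, -0.2]
gripper_width: 0.017
finger_force: 30.0
```

```bash
python3 - <<'E'
from h import *
s=manip.state(); print({k:np.round(v,3).tolist() for k,v in s.items()})
E
```

```text
{'t': 7.4, 'joint_pos': [-0.457, 0.474, 1.619, -0.0, 1.048, 1.116], 'dq': [-0.001, 0.001, -0.002, -0.0, 0.002, -0.001], 'joint_torque': [-0.027, -44.018, -21.851, 0.028, -0.072, 0.0], 'ee_pos': [0.523, -0.128, 0.112], 'ee_rot': [3.142, -0.004, -0.0], 'wrist_force': [-0.306, 0.064, -0.166], 'torque': [0.021, 0.112, 0.021], 'finger_force': 30.0, 'gripper_width': 0.017}
```

Emit:
servo_tool --motion '[{"dp":[0,0,0],"turn":[0,0,-0.08],"jaw":1},{"dp":[0,0,0],"turn":[0,0,-0.2],"jaw":1},{"dp":[0,0,0],"turn":[0,0,-0.32],"jaw":1},{"dp":[0,0,0],"turn":[0,0,-0.44],"jaw":1},{"dp":[0,0,0],"turn":[0,0,-0.56],"jaw":1},{"dp":[0,0,0],"turn":[0,0,-0.68],"jaw":1},{"dp":[0,0,0],"turn":[0,0,-0.8],"jaw":1},{"dp":[0,0,0],"turn":[0,0,-0.9],"jaw":1}]'

```text
t: 8.2
ee_pos: [0.5226, -0.1277, 0.1117]
ee_rot: [-2.797, -1.43, 0.0]
wrist_force: [-1.1, 0.2, -0.2]
gripper_width: 0.017
finger_force: 30.0
```

```bash
cat > st.py <<'E'
from h import *
s=manip.state(); x=R.from_rotvec(s["ee_rot"]).as_matrix()[:,0]
print("t",s["t"],"j6",round(s["joint_pos"][5],3),"yaw x",np.degrees(np.arctan2(x[1],x[0])).round(2),"pos",np.round(s["ee_pos"],4),"F",np.round(s["wrist_force"],1),"M",np.round(s["torque"],3),"w",s["gripper_width"])
E
python3 st.py
```

```text
t 8.2 j6 0.168 yaw x 54.14 pos [ 0.5226 -0.1277  0.1117] F [-1.1  0.2 -0.2] M [-0.025  0.123  0.07 ] w 0.017003685239361792
```

Emit:
servo_tool --motion '[{"dp":[0,0,0],"turn":[0,0,-0.04],"jaw":1},{"dp":[0,0,0],"turn":[0,0,-0.08],"jaw":1},{"dp":[0,0,0],"turn":[0,0,-0.12],"jaw":1},{"dp":[0,0,0],"turn":[0,0,-0.16],"jaw":1},{"dp":[0,0,0],"turn":[0,0,-0.2],"jaw":1},{"dp":[0,0,0],"turn":[0,0,-0.2],"jaw":1},{"dp":[0,0,0],"turn":[0,0,-0.2],"jaw":1},{"dp":[0,0,0],"turn":[0,0,-0.2],"jaw":1}]'

```text
t: 9.0
ee_pos: [0.5227, -0.1276, 0.1117]
ee_rot: [-2.638, -1.707, 0.0]
wrist_force: [-0.1, -0.1, 1.3]
gripper_width: 0.0172
finger_force: 30.0
```

```bash
python3 st.py
```

```text
t 9.0 j6 -0.035 yaw x 65.81 pos [ 0.5227 -0.1276  0.1117] F [-0.1 -0.1  1.3] M [-0.006  0.141 -0.049] w 0.017192293623297175
```

Emit:
servo_tool --motion '[{"dp":[0,0,0],"turn":[0,0,-0.04],"jaw":1},{"dp":[0,0,0],"turn":[0,0,-0.08],"jaw":1},{"dp":[0,0,0],"turn":[0,0,-0.12],"jaw":1},{"dp":[0,0,0],"turn":[0,0,-0.16],"jaw":1},{"dp":[0,0,0],"turn":[0,0,-0.2],"jaw":1},{"dp":[0,0,0],"turn":[0,0,-0.2],"jaw":1},{"dp":[0,0,0],"turn":[0,0,-0.2],"jaw":1},{"dp":[0,0,0],"turn":[0,0,-0.2],"jaw":1}]'

```text
t: 9.8
ee_pos: [0.5227, -0.1277, 0.1117]
ee_rot: [2.445, 1.973, -0.0]
wrist_force: [-0.7, 0.8, -0.2]
gripper_width: 0.0174
finger_force: 30.0
```

```bash
python3 st.py
```

```text
t 9.8 j6 -0.244 yaw x 77.8 pos [ 0.5227 -0.1277  0.1117] F [-0.7  0.8 -0.2] M [-0.089  0.162 -0.026] w 0.017406586276295648
```

Emit:
servo_tool --motion '[{"dp":[0,0,0],"turn":[0,0,-0.04],"jaw":1},{"dp":[0,0,0],"turn":[0,0,-0.08],"jaw":1},{"dp":[0,0,0],"turn":[0,0,-0.12],"jaw":1},{"dp":[0,0,0],"turn":[0,0,-0.16],"jaw":1},{"dp":[0,0,0],"turn":[0,0,-0.2],"jaw":1},{"dp":[0,0,0],"turn":[0,0,-0.2],"jaw":1},{"dp":[0,0,0],"turn":[0,0,-0.2],"jaw":1},{"dp":[0,0,0],"turn":[0,0,-0.2],"jaw":1}]'

```text
t: 10.6
ee_pos: [0.5227, -0.1277, 0.1117]
ee_rot: [-2.225, -2.217, 0.0]
wrist_force: [-0.9, -0.3, 0.1]
gripper_width: 0.017
finger_force: 30.0
```

```bash
python3 st.py
```

```text
t 10.6 j6 -0.454 yaw x 89.8 pos [ 0.5227 -0.1277  0.1117] F [-0.9 -0.3  0.1] M [-0.102  0.142  0.045] w 0.01704971021538203
```

Emit:
servo_tool --motion '[{"dp":[0,0,0],"turn":[0,0,-0.04],"jaw":1},{"dp":[0,0,0],"turn":[0,0,-0.08],"jaw":1},{"dp":[0,0,0],"turn":[0,0,-0.12],"jaw":1},{"dp":[0,0,0],"turn":[0,0,-0.16],"jaw":1},{"dp":[0,0,0],"turn":[0,0,-0.2],"jaw":1},{"dp":[0,0,0],"turn":[0,0,-0.2],"jaw":1},{"dp":[0,0,0],"turn":[0,0,-0.2],"jaw":1},{"dp":[0,0,0],"turn":[0,0,-0.2],"jaw":1}]'

```text
t: 11.4
ee_pos: [0.5227, -0.1277, 0.1117]
ee_rot: [-1.981, -2.438, 0.0]
wrist_force: [-0.1, -0.4, 0.3]
gripper_width: 0.0172
finger_force: 30.0
```

```bash
python3 st.py
```

```text
t 11.4 j6 -0.663 yaw x 101.8 pos [ 0.5227 -0.1277  0.1117] F [-0.1 -0.4  0.3] M [-0.064  0.116 -0.018] w 0.01718399806737943
```

Emit:
servo_tool --motion '[{"dp":[0,0,0],"turn":[0,0,-0.04],"jaw":1},{"dp":[0,0,0],"turn":[0,0,-0.08],"jaw":1},{"dp":[0,0,0],"turn":[0,0,-0.12],"jaw":1},{"dp":[0,0,0],"turn":[0,0,-0.16],"jaw":1},{"dp":[0,0,0],"turn":[0,0,-0.2],"jaw":1},{"dp":[0,0,0],"turn":[0,0,-0.2],"jaw":1},{"dp":[0,0,0],"turn":[0,0,-0.2],"jaw":1},{"dp":[0,0,0],"turn":[0,0,-0.2],"jaw":1}]'

```text
t: 12.2
ee_pos: [0.5226, -0.1277, 0.1117]
ee_rot: [-1.716, -2.632, 0.0]
wrist_force: [0.3, -1.1, 0.1]
gripper_width: 0.0173
finger_force: 30.0
```

```bash
python3 st.py
```

```text
t 12.2 j6 -0.873 yaw x 113.8 pos [ 0.5226 -0.1277  0.1117] F [ 0.3 -1.1  0.1] M [-0.134  0.156 -0.03 ] w 0.017295094696073467
```

Emit:
servo_tool --motion '[{"dp":[0,0,0],"turn":[0,0,-0.04],"jaw":1},{"dp":[0,0,0],"turn":[0,0,-0.08],"jaw":1},{"dp":[0,0,0],"turn":[0,0,-0.12],"jaw":1},{"dp":[0,0,0],"turn":[0,0,-0.16],"jaw":1},{"dp":[0,0,0],"turn":[0,0,-0.2],"jaw":1},{"dp":[0,0,0],"turn":[0,0,-0.2],"jaw":1},{"dp":[0,0,0],"turn":[0,0,-0.2],"jaw":1},{"dp":[0,0,0],"turn":[0,0,-0.2],"jaw":1}]'

```text
t: 13.0
ee_pos: [0.5227, -0.1277, 0.1117]
ee_rot: [1.431, 2.797, -0.0]
wrist_force: [-0.1, -0.4, 0.8]
gripper_width: 0.0174
finger_force: 30.0
```

```bash
python3 st.py; python3 - <<'E'
from h import *
p,D=get_image("wrist"); cv2.imwrite("pics/wrist2.png",p[:,:,::-1])
h=cv2.cvtColor(p,cv2.COLOR_RGB2HSV); m=((h[...,0]<20)&(h[...,1]>110)&(h[...,2]>50)).astype(np.uint8)
n,l,st,ce=cv2.connectedComponentsWithStats(m)
for i in range(1,n):
    if st[i,4]>200: print(st[i],cv2.minAreaRect(np.argwhere(l==i)[:,::-1].astype(np.float32)))
E
```

```text
t 13.0 j6 -1.082 yaw x 125.8 pos [ 0.5227 -0.1277  0.1117] F [-0.1 -0.4  0.8] M [-0.189  0.102  0.043] w 0.01742011129013274
[ 298  189   48  154 5781] ((319.9007568359375, 265.5875549316406), (42.292484283447266, 153.51295471191406), 3.5763344764709473)
[467 260  68  44 980] ((503.1846618652344, 277.67694091796875), (74.91697692871094, 21.333974838256836), 29.74488067626953)
[296 379  35  20 561] ((313.0, 388.5), (19.0, 34.0), 90.0)
```

View pics/wrist2.png

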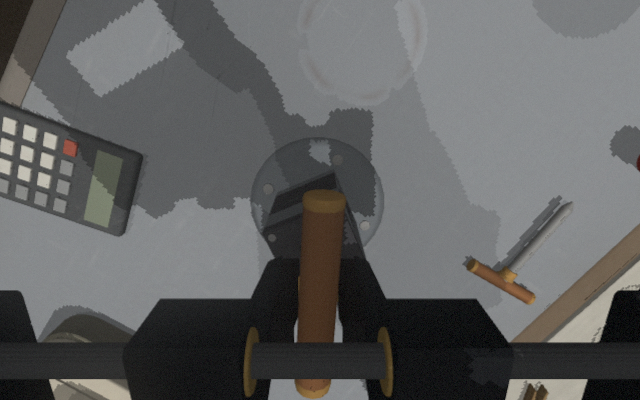

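The bar, from (323,195) to (313,390), is still following the tool to within about 3°, so no stop yet at 2.2 rad. I'll keep turning.

Emit:
servo_tool --motion '[{"dp":[0,0,0],"turn":[0,0,-0.04],"jaw":1},{"dp":[0,0,0],"turn":[0,0,-0.08],"jaw":1},{"dp":[0,0,0],"turn":[0,0,-0.12],"jaw":1},{"dp":[0,0,0],"turn":[0,0,-0.16],"jaw":1},{"dp":[0,0,0],"turn":[0,0,-0.16],"jaw":1},{"dp":[0,0,0],"turn":[0,0,-0.16],"jaw":1},{"dp":[0,0,0],"turn":[0,0,-0.16],"jaw":1},{"dp":[0,0,0],"turn":[0,0,-0.16],"jaw":1}]'

```text
t: 13.85
ee_pos: [0.5227, -0.1277, 0.1117]
ee_rot: [1.192, 2.907, -0.0]
wrist_force: [-1.4, -0.9, 0.4]
gripper_width: 0.0171
finger_force: 30.0
```

```bash
python3 st.py
```

```text
t 13.85 j6 -1.25 yaw x 135.42 pos [ 0.5227 -0.1277  0.1117] F [-1.4 -0.9  0.4] M [-0.216  0.063  0.029] w 0.01714352169548718
```

Emit:
servo_tool --motion '[{"dp":[0,0,0],"turn":[0,0,-0.04],"jaw":1},{"dp":[0,0,0],"turn":[0,0,-0.08],"jaw":1},{"dp":[0,0,0],"turn":[0,0,-0.12],"jaw":1},{"dp":[0,0,0],"turn":[0,0,-0.16],"jaw":1},{"dp":[0,0,0],"turn":[0,0,-0.16],"jaw":1},{"dp":[0,0,0],"turn":[0,0,-0.16],"jaw":1},{"dp":[0,0,0],"turn":[0,0,-0.16],"jaw":1},{"dp":[0,0,0],"turn":[0,0,-0.16],"jaw":1}]'

```text
t: 14.65
ee_pos: [0.5227, -0.1277, 0.1117]
ee_rot: [-0.944, -2.996, 0.0]
wrist_force: [-1.0, -1.1, 0.1]
gripper_width: 0.0172
finger_force: 30.0
```

```bash
python3 st.py
```

```text
t 14.65 j6 -1.418 yaw x 145.02 pos [ 0.5227 -0.1277  0.1117] F [-1.  -1.1  0.1] M [-0.297  0.115 -0.004] w 0.017175070395844462
```

Emit:
servo_tool --motion '[{"dp":[0,0,0],"turn":[0,0,-0.04],"jaw":1},{"dp":[0,0,0],"turn":[0,0,-0.08],"jaw":1},{"dp":[0,0,0],"turn":[0,0,-0.12],"jaw":1},{"dp":[0,0,0],"turn":[0,0,-0.16],"jaw":1},{"dp":[0,0,0],"turn":[0,0,-0.16],"jaw":1},{"dp":[0,0,0],"turn":[0,0,-0.16],"jaw":1},{"dp":[0,0,0],"turn":[0,0,-0.16],"jaw":1},{"dp":[0,0,0],"turn":[0,0,-0.16],"jaw":1}]'

```text
t: 15.45
ee_pos: [0.5227, -0.1277, 0.1117]
ee_rot: [0.69, 3.065, -0.0]
wrist_force: [-0.3, -1.6, -0.5]
gripper_width: 0.017
finger_force: 30.0
```

```bash
python3 st.py; python3 - <<'E'
from h import *
p,D=get_image("wrist"); cv2.imwrite("pics/wrist3.png",p[:,:,::-1])
h=cv2.cvtColor(p,cv2.COLOR_RGB2HSV); m=((h[...,0]<20)&(h[...,1]>110)&(h[...,2]>50)).astype(np.uint8)
n,l,st,ce=cv2.connectedComponentsWithStats(m)
for i in range(1,n):
    if st[i,4]>200: print(st[i],cv2.minAreaRect(np.argwhere(l==i)[:,::-1].astype(np.float32)))
E
```

```text
t 15.45 j6 -1.585 yaw x 154.62 pos [ 0.5227 -0.1277  0.1117] F [-0.3 -1.6 -0.5] M [-0.345  0.106  0.028] w 0.017004404524084898
[ 99  13  21  22 262] ((109.00001525878906, 23.5000057220459), (16.26345443725586, 16.263456344604492), 45.0)
[ 298  190   48  153 5772] ((319.8753662109375, 266.34454345703125), (42.29780197143555, 153.41587829589844), 3.66778826713562)
[578 292  34  38 802] ((596.076171875, 306.75091552734375), (36.52167510986328, 28.046695709228516), 37.5685920715332)
[288 379  55  21 814] ((315.0, 389.0), (54.0, 20.0), 0.0)
```

Emit:
servo_tool --motion '[{"dp":[0,0,0],"turn":[0,0,-0.02],"jaw":1},{"dp":[0,0,0],"turn":[0,0,-0.04],"jaw":1},{"dp":[0,0,0],"turn":[0,0,-0.06],"jaw":1},{"dp":[0,0,0],"turn":[0,0,-0.08],"jaw":1},{"dp":[0,0,0],"turn":[0,0,-0.1],"jaw":1},{"dp":[0,0,0],"turn":[0,0,-0.1],"jaw":1},{"dp":[0,0,0],"turn":[0,0,-0.1],"jaw":1},{"dp":[0,0,0],"turn":[0,0,-0.1],"jaw":1}]'

```text
t: 16.3
ee_pos: [0.5227, -0.1277, 0.1117]
ee_rot: [0.528, 3.097, 0.0]
wrist_force: [-0.6, -1.2, -0.1]
gripper_width: 0.0173
finger_force: 30.0
```

```bash
cat > bar.py <<'E'
from h import *
p,D=get_image("wrist")
h=cv2.cvtColor(p,cv2.COLOR_RGB2HSV); m=((h[...,0]<20)&(h[...,1]>110)&(h[...,2]>50)).astype(np.uint8)
n,l,st,ce=cv2.connectedComponentsWithStats(m)
i=1+st[1:,4].argmax(); print(st[i],cv2.minAreaRect(np.argwhere(l==i)[:,::-1].astype(np.float32)))
E
python3 st.py;python3 bar.py
```

```text
t 16.3 j6 -1.69 yaw x 160.64 pos [ 0.5227 -0.1277  0.1117] F [-0.6 -1.2 -0.1] M [-0.391  0.065 -0.039] w 0.017299447920397927
[ 298  190   48  153 5751] ((319.6145935058594, 266.4529113769531), (41.55282211303711, 153.72694396972656), 4.236394882202148)
```

Emit:
servo_tool --motion '[{"dp":[0,0,0],"turn":[0,0,-0.02],"jaw":1},{"dp":[0,0,0],"turn":[0,0,-0.04],"jaw":1},{"dp":[0,0,0],"turn":[0,0,-0.06],"jaw":1},{"dp":[0,0,0],"turn":[0,0,-0.08],"jaw":1},{"dp":[0,0,0],"turn":[0,0,-0.1],"jaw":1},{"dp":[0,0,0],"turn":[0,0,-0.1],"jaw":1},{"dp":[0,0,0],"turn":[0,0,-0.1],"jaw":1},{"dp":[0,0,0],"turn":[0,0,-0.1],"jaw":1}]'

```text
t: 17.15
ee_pos: [0.5227, -0.1277, 0.1117]
ee_rot: [0.365, 3.12, -0.0]
wrist_force: [-0.3, -1.6, -0.8]
gripper_width: 0.017
finger_force: 30.0
```

```bash
python3 st.py;python3 bar.py
```

```text
t 17.15 j6 -1.795 yaw x 166.65 pos [ 0.5227 -0.1277  0.1117] F [-0.3 -1.6 -0.8] M [-0.383  0.086  0.051] w 0.01701793736598185
[ 298  189   49  154 5784] ((318.65509033203125, 266.093017578125), (42.56401824951172, 154.52630615234375), 5.09211540222168)
```

```bash
python3 - <<'E'
from h import *
p,D=get_image("wrist"); 
q,_=get_image("top"); 
cv2.imwrite("pics/both4.png",np.hstack([p[130:,150:490],cv2.resize(q[150:260,290:410],(295,270))])[:,:,::-1])
E
```

```text
(no output)
```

View pics/both4.png

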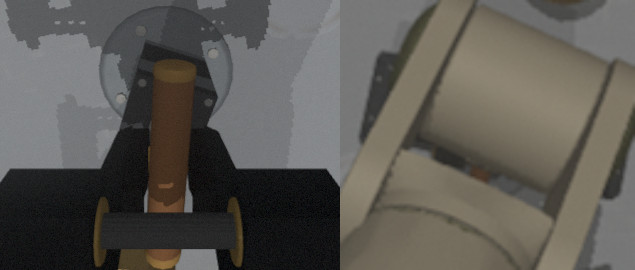

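```bash
cat > bar.py <<'E'
from h import *
s=manip.state(); p,D=get_image("wrist"); c=cam("wrist",s)
h=cv2.cvtColor(p,cv2.COLOR_RGB2HSV); m=((h[...,0]<20)&(h[...,1]>110)&(h[...,2]>50)).astype(np.uint8)
P=cloud(c,D,m>0); A=R.from_rotvec(s["ee_rot"]).as_matrix(); Q=(P-s["ee_pos"])@A   # tool coordinates
Q=Q[(abs(Q[:,1])<.03)&(abs(Q[:,0])<.06)&(Q[:,2]>-.04)&(Q[:,2]<0)]
b=np.floor(Q[:,0]/.008); 
c_=[(Q[b==k,0].mean(),(np.percentile(Q[b==k,1],3)+np.percentile(Q[b==k,1],97))/2,np.percentile(Q[b==k,2],10)) for k in np.unique(b) if (b==k).sum()>30]
c_=np.array(c_); print(np.round(c_*1000,1).tolist(),"lag deg",np.degrees(np.polyfit(c_[:,0],c_[:,1],1)[0]))
E
python3 bar.py
```

```text
[[-41.7, -2.3, -27.4], [-37.2, -2.3, -27.4], [-11.7, -0.5, -26.6], [-3.9, -0.2, -26.7], [4.1, -0.1, -26.4], [12.0, 0.7, -26.3], [20.0, 1.5, -26.1], [28.0, 1.9, -26.0], [36.0, 2.3, -26.0], [43.9, 2.6, -25.7]] lag deg 3.4487228924847004
```

Emit:
servo_tool --motion '[{"dp":[0,0,0],"turn":[0,0,-0.02],"jaw":1},{"dp":[0,0,0],"turn":[0,0,-0.04],"jaw":1},{"dp":[0,0,0],"turn":[0,0,-0.06],"jaw":1},{"dp":[0,0,0],"turn":[0,0,-0.08],"jaw":1},{"dp":[0,0,0],"turn":[0,0,-0.1],"jaw":1},{"dp":[0,0,0],"turn":[0,0,-0.1],"jaw":1},{"dp":[0,0,0],"turn":[0,0,-0.1],"jaw":1},{"dp":[0,0,0],"turn":[0,0,-0.1],"jaw":1}]'

```text
t: 18.15
ee_pos: [0.5227, -0.1277, 0.1118]
ee_rot: [0.201, 3.135, -0.0]
wrist_force: [-0.3, -1.7, -0.1]
gripper_width: 0.0174
finger_force: 30.0
```

```bash
python3 st.py; python3 bar.py
```

```text
t 18.15 j6 -1.9 yaw x 172.65 pos [ 0.5227 -0.1277  0.1118] F [-0.3 -1.7 -0.1] M [-0.422  0.005  0.013] w 0.017383068378798983
[[-41.8, -2.0, -27.4], [-37.3, -2.2, -27.2], [-17.1, -0.6, -23.9], [-11.7, -0.4, -26.6], [-3.9, -0.0, -26.6], [4.0, -0.1, -26.5], [12.0, 0.8, -26.3], [20.0, 1.5, -26.2], [28.0, 1.9, -26.0], [36.0, 2.5, -25.9], [43.9, 2.6, -25.7]] lag deg 3.342652265464986
```

Emit:
servo_tool --motion '[{"dp":[0,0,0],"turn":[0,0,-0.03],"jaw":1},{"dp":[0,0,0],"turn":[0,0,-0.06],"jaw":1},{"dp":[0,0,0],"turn":[0,0,-0.09],"jaw":1},{"dp":[0,0,0],"turn":[0,0,-0.12],"jaw":1},{"dp":[0,0,0],"turn":[0,0,-0.15],"jaw":1},{"dp":[0,0,0],"turn":[0,0,-0.15],"jaw":1},{"dp":[0,0,0],"turn":[0,0,-0.15],"jaw":1},{"dp":[0,0,0],"turn":[0,0,-0.15],"jaw":1}]'

```text
t: 19.0
ee_pos: [0.5227, -0.1277, 0.1117]
ee_rot: [-0.044, 3.141, -0.0]
wrist_force: [0.8, -2.2, -1.2]
gripper_width: 0.0173
finger_force: 30.0
```

```bash
python3 st.py; python3 bar.py
```

```text
t 19.0 j6 -2.057 yaw x -178.38 pos [ 0.5227 -0.1277  0.1117] F [ 0.8 -2.2 -1.2] M [-0.427 -0.005  0.023] w 0.017349165795245067
[[-41.8, -1.5, -27.1], [-37.3, -2.1, -27.1], [-17.3, -0.6, -23.9], [-11.7, -0.4, -26.5], [-3.9, 0.2, -26.5], [4.0, -0.0, -26.4], [12.0, 0.8, -26.4], [20.1, 1.6, -26.2], [28.1, 2.0, -26.2], [36.0, 2.4, -25.9], [43.9, 2.8, -25.9]] lag deg 3.188034578162473
```

Emit:
servo_tool --motion '[{"dp":[0,0,0],"turn":[0,0,-0.03],"jaw":1},{"dp":[0,0,0],"turn":[0,0,-0.06],"jaw":1},{"dp":[0,0,0],"turn":[0,0,-0.09],"jaw":1},{"dp":[0,0,0],"turn":[0,0,-0.12],"jaw":1},{"dp":[0,0,0],"turn":[0,0,-0.15],"jaw":1},{"dp":[0,0,0],"turn":[0,0,-0.18],"jaw":1},{"dp":[0,0,0],"turn":[0,0,-0.2],"jaw":1},{"dp":[0,0,0],"turn":[0,0,-0.2],"jaw":1}]'

```text
t: 19.85
ee_pos: [0.5227, -0.1277, 0.1117]
ee_rot: [-0.373, 3.119, -0.0]
wrist_force: [0.9, -2.4, -0.1]
gripper_width: 0.017
finger_force: 30.0
```

```bash
python3 st.py; python3 - <<'E'
from h import *
p,D=get_image("wrist"); q,_=get_image("scene")
cv2.imwrite("pics/both5.png",np.hstack([p[130:,150:490],cv2.resize(q[170:290,250:400],(338,270))])[:,:,::-1])
E
```

```text
t 19.85 j6 -2.267 yaw x -166.35 pos [ 0.5227 -0.1277  0.1117] F [ 0.9 -2.4 -0.1] M [-0.447 -0.121 -0.018] w 0.01703997334836486
```

View pics/both5.png

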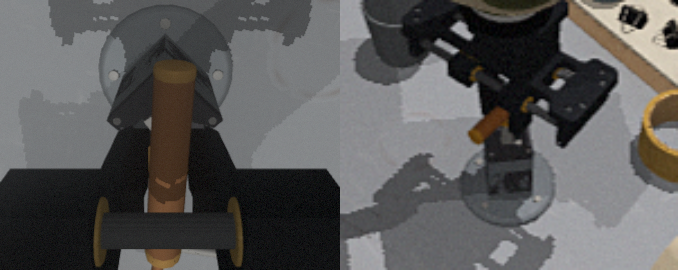

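Emit:
servo_tool --motion '[{"dp":[0,0,-0.01],"turn":[0,0,0],"jaw":1},{"dp":[0,0,-0.02],"turn":[0,0,0],"jaw":1},{"dp":[0,0,-0.03],"turn":[0,0,0],"jaw":1},{"dp":[0,0,-0.03],"turn":[0,0,0],"jaw":1},{"dp":[0,0,-0.03],"turn":[0,0,0],"jaw":1},{"dp":[0,0,-0.03],"turn":[0,0,0],"jaw":1},{"dp":[0,0,-0.03],"turn":[0,0,0],"jaw":1},{"dp":[0,0,-0.03],"turn":[0,0,0],"jaw":1}]'

```text
t: 20.75
ee_pos: [0.5227, -0.1277, 0.1148]
ee_rot: [-0.373, 3.119, -0.0]
wrist_force: [1.4, -0.8, -1.7]
gripper_width: 0.0171
finger_force: 30.0
```

```bash
python3 st.py; python3 bar.py
```

```text
t 20.75 j6 -2.267 yaw x -166.35 pos [ 0.5227 -0.1277  0.1148] F [ 1.4 -0.8 -1.7] M [-0.276 -0.068 -0.013] w 0.017090690363176054
[[-42.0, -1.5, -26.6], [-37.6, -1.9, -26.6], [-17.1, -0.5, -24.5], [-11.8, -0.3, -26.4], [-4.0, 0.1, -26.5], [4.1, 0.2, -26.6], [12.0, 0.9, -26.6], [20.0, 1.5, -26.6], [28.0, 1.9, -26.6], [36.0, 2.5, -26.7], [43.7, 2.8, -26.6]] lag deg 3.098685543413859
```

Emit:
servo_tool --motion '[{"dp":[0,0,-0.01],"turn":[0,0,0],"jaw":1},{"dp":[0,0,-0.02],"turn":[0,0,0],"jaw":1},{"dp":[0,0,-0.02],"turn":[0,0,0],"jaw":1},{"dp":[0,0,-0.02],"turn":[0,0,0],"jaw":1},{"dp":[0,0,-0.02],"turn":[0,0,0],"jaw":1},{"dp":[0,0,-0.02],"turn":[0,0,0],"jaw":1},{"dp":[0,0,-0.02],"turn":[0,0,0],"jaw":1},{"dp":[0,0,-0.02],"turn":[0,0,0],"jaw":1}]'

```text
t: 21.6
ee_pos: [0.5227, -0.1277, 0.1168]
ee_rot: [-0.373, 3.119, -0.0]
wrist_force: [0.5, -0.6, -0.9]
gripper_width: 0.0172
finger_force: 30.0
```

```bash
python3 st.py; python3 bar.py
```

```text
t 21.6 j6 -2.267 yaw x -166.34 pos [ 0.5227 -0.1277  0.1168] F [ 0.5 -0.6 -0.9] M [-0.297 -0.064 -0.019] w 0.017241905319522823
[[-42.0, -1.5, -26.4], [-37.7, -2.1, -26.4], [-17.2, -0.5, -24.1], [-11.8, -0.3, -26.3], [-3.9, 0.2, -26.5], [4.1, 0.1, -26.5], [12.0, 0.9, -26.5], [20.0, 1.4, -26.6], [28.0, 1.9, -26.6], [36.0, 2.6, -26.7], [43.7, 2.7, -26.7]] lag deg 3.100129965182037
```

The awl lifts freely by 5 mm, but I never felt a stop. I'll set it back down and turn further within the wrist's range, to be sure of the order asked.

Emit:
servo_tool --motion '[{"dp":[0,0,0.03],"turn":[0,0,0],"jaw":1},{"dp":[0,0,0.05],"turn":[0,0,0],"jaw":1},{"dp":[0,0,0.05],"turn":[0,0,-0.05],"jaw":1},{"dp":[0,0,0.05],"turn":[0,0,-0.1],"jaw":1},{"dp":[0,0,0.05],"turn":[0,0,-0.15],"jaw":1},{"dp":[0,0,0.05],"turn":[0,0,-0.2],"jaw":1},{"dp":[0,0,0.05],"turn":[0,0,-0.25],"jaw":1},{"dp":[0,0,0.05],"turn":[0,0,-0.25],"jaw":1}]'

```text
t: 22.45
ee_pos: [0.5228, -0.1282, 0.1118]
ee_rot: [-0.778, 3.044, -0.002]
wrist_force: [0.4, -4.8, 0.6]
gripper_width: 0.017
finger_force: 30.0
```

```bash
python3 st.py; python3 bar.py
```

```text
t 22.45 j6 -2.529 yaw x -151.33 pos [ 0.5228 -0.1282  0.1118] F [ 0.4 -4.8  0.6] M [-0.8   -0.102 -0.118] w 0.017005412870743572
[[-42.2, -2.7, -25.8], [-37.9, -2.7, -25.8], [-17.1, -0.9, -24.3], [-11.8, -0.7, -26.2], [-3.9, -0.1, -26.5], [4.0, 0.1, -26.6], [12.1, 1.1, -26.7], [20.1, 1.9, -26.9], [28.1, 2.6, -27.2], [36.0, 3.1, -27.3], [43.5, 3.9, -27.3]] lag deg 4.464348090497919
```

Resistance is building (side force 4.8 N, Mz -0.12, the bar starting to lag). A little further to confirm it.

Emit:
servo_tool --motion '[{"dp":[0,0,0],"turn":[0,0,-0.03],"jaw":1},{"dp":[0,0,0],"turn":[0,0,-0.06],"jaw":1},{"dp":[0,0,0],"turn":[0,0,-0.09],"jaw":1},{"dp":[0,0,0],"turn":[0,0,-0.09],"jaw":1},{"dp":[0,0,0],"turn":[0,0,-0.09],"jaw":1},{"dp":[0,0,0],"turn":[0,0,-0.09],"jaw":1},{"dp":[0,0,0],"turn":[0,0,-0.09],"jaw":1},{"dp":[0,0,0],"turn":[0,0,-0.09],"jaw":1}]'

```text
t: 23.3
ee_pos: [0.5227, -0.1289, 0.1118]
ee_rot: [0.917, -3.005, 0.003]
wrist_force: [-1.5, -9.7, 0.1]
gripper_width: 0.0174
finger_force: 30.1
```

```bash
python3 st.py; python3 bar.py
```

```text
t 23.3 j6 -2.621 yaw x -146.07 pos [ 0.5227 -0.1289  0.1118] F [-1.5 -9.7  0.1] M [-1.51   0.13  -0.222] w 0.017429293881574333
[[-42.1, -4.2, -25.9], [-38.0, -4.5, -26.1], [-17.4, -2.0, -24.0], [-11.9, -1.1, -26.3], [-4.0, -0.4, -26.4], [4.0, 0.1, -26.6], [12.0, 1.4, -26.7], [20.0, 2.5, -26.9], [28.0, 3.5, -27.0], [36.0, 4.2, -27.2], [43.5, 5.0, -27.2]] lag deg 6.48522734420414
```

The stop is felt: 9.7 N and rising, Mz -0.22, and the bar lags the tool. I'll ease off about 4° and lift.

Emit:
servo_tool --motion '[{"dp":[0,0,0],"turn":[0,0,0.04],"jaw":1},{"dp":[0,0,0],"turn":[0,0,0.08],"jaw":1},{"dp":[0,0,-0.02],"turn":[0,0,0.08],"jaw":1},{"dp":[0,0,-0.04],"turn":[0,0,0.08],"jaw":1},{"dp":[0,0,-0.06],"turn":[0,0,0.08],"jaw":1},{"dp":[0,0,-0.08],"turn":[0,0,0.08],"jaw":1},{"dp":[0,0,-0.1],"turn":[0,0,0.08],"jaw":1},{"dp":[0,0,-0.12],"turn":[0,0,0.08],"jaw":1}]'

```text
t: 24.15
ee_pos: [0.5227, -0.1273, 0.1238]
ee_rot: [-0.793, 3.04, 0.001]
wrist_force: [0.3, -0.9, -1.7]
gripper_width: 0.017
finger_force: 30.0
```

```bash
python3 st.py; python3 bar.py
```

```text
t 24.15 j6 -2.539 yaw x -150.76 pos [ 0.5227 -0.1273  0.1238] F [ 0.3 -0.9 -1.7] M [-0.234 -0.188 -0.019] w 0.016974570846698456
[[-42.1, -1.8, -26.3], [-37.8, -2.0, -26.4], [-17.2, -0.5, -24.6], [-11.8, -0.3, -26.3], [-3.9, 0.3, -26.4], [4.0, 0.1, -26.5], [12.0, 1.0, -26.5], [20.0, 1.7, -26.6], [28.0, 2.1, -26.8], [36.0, 2.7, -26.9], [43.7, 3.1, -26.9]] lag deg 3.4255116342913423
```

Emit:
servo_tool --motion '[{"dp":[0,0,-0.06],"turn":[0,0,0],"jaw":1},{"dp":[0,0,-0.16],"turn":[0,0,0],"jaw":1},{"dp":[0,0,-0.3],"turn":[0,0,0],"jaw":1},{"dp":[0,0,-0.45],"turn":[0,0,0],"jaw":1},{"dp":[0,0,-0.6],"turn":[0,0,0],"jaw":1},{"dp":[0,0,-0.75],"turn":[0,0,0],"jaw":1},{"dp":[0,0,-0.9],"turn":[0,0,0],"jaw":1},{"dp":[0,0,-1],"turn":[0,0,0],"jaw":1}]'

```text
t: 25.0
ee_pos: [0.5228, -0.1274, 0.2256]
ee_rot: [-0.793, 3.038, -0.001]
wrist_force: [0.7, -0.1, -1.8]
gripper_width: 0.0174
finger_force: 30.0
```

```bash
python3 st.py; python3 - <<'E'
from h import *
p,D=get_image("wrist"); q,_=get_image("scene")
cv2.imwrite("pics/both6.png",np.hstack([p[130:,150:490],cv2.resize(q[100:260,220:420],(338,270))])[:,:,::-1])
s=manip.state(); A=R.from_rotvec(s["ee_rot"]).as_matrix(); print("to cup in tool",(np.array([.549,.102,s["ee_pos"][2]])-s["ee_pos"])@A*10)
E
```

```text
t 25.0 j6 -2.539 yaw x -150.74 pos [ 0.5228 -0.1274  0.2256] F [ 0.7 -0.1 -1.8] M [ 0.06   0.052 -0.032] w 0.017424543733990248
to cup in tool [-1.34886024e+00  1.87642125e+00 -1.51726642e-03]
```

View pics/both6.png

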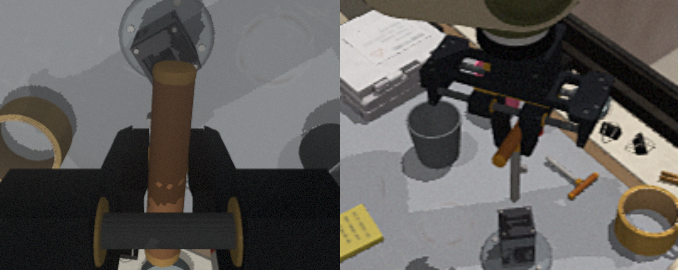

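The awl is clear of the holder and hangs vertical (scene crop: stem point at (515,198), cup at (435,135)). Carrying it to the cup, then tilting 10° so it settles gently against the rim.

Emit:
servo_tool --motion '[{"dp":[-0.04,0.08,0],"turn":[0,0,0],"jaw":1},{"dp":[-0.1,0.18,0],"turn":[0,0,0],"jaw":1},{"dp":[-0.17,0.32,0],"turn":[0,0,0],"jaw":1},{"dp":[-0.24,0.46,0],"turn":[0,0,0],"jaw":1},{"dp":[-0.31,0.6,0],"turn":[0,0,0],"jaw":1},{"dp":[-0.38,0.74,0],"turn":[0,0,0],"jaw":1},{"dp":[-0.44,0.86,0],"turn":[0,0,0],"jaw":1},{"dp":[-0.5,0.94,0],"turn":[0,0,0],"jaw":1}]'

```text
t: 25.9
ee_pos: [0.5202, -0.0198, 0.2238]
ee_rot: [-0.794, 3.039, -0.0]
wrist_force: [0.1, 0.7, -1.2]
gripper_width: 0.0174
finger_force: 30.0
```

Emit:
servo_tool --motion '[{"dp":[-0.08,0.14,0],"turn":[0,-0.02,0],"jaw":1},{"dp":[-0.16,0.3,0],"turn":[0,-0.05,0],"jaw":1},{"dp":[-0.24,0.46,0],"turn":[0,-0.08,0],"jaw":1},{"dp":[-0.32,0.62,0],"turn":[0,-0.11,0],"jaw":1},{"dp":[-0.4,0.76,0],"turn":[0,-0.14,0],"jaw":1},{"dp":[-0.46,0.87,0],"turn":[0,-0.16,0],"jaw":1},{"dp":[-0.49,0.94,0],"turn":[0,-0.17,0],"jaw":1},{"dp":[-0.49,0.94,0],"turn":[0,-0.17,0],"jaw":1}]'

```text
t: 26.7
ee_pos: [0.5169, 0.0854, 0.2238]
ee_rot: [-0.751, 2.872, 0.067]
wrist_force: [1.1, -0.3, -1.4]
gripper_width: 0.0169
finger_force: 30.0
```

```bash
python3 - <<'E'
from h import *
s=manip.state(); A=R.from_rotvec(s["ee_rot"]).as_matrix(); print(s["t"],s["ee_pos"],A.round(3).tolist(),s["joint_pos"].round(2) if hasattr(s["joint_pos"],'round') else s["joint_pos"])
print("point",s["ee_pos"]+A@[0,0,.1013], "down10cm in tool",A.T@[0,0,-1])
p,D=get_image("scene"); cv2.imwrite("pics/s7.png",cv2.resize(p[90:250,200:400],(600,480))[:,:,::-1])
P=cloud(cam("scene"),D,np.ones_like(D,bool)); q=P[(abs(P[:,0]-.549)<.055)&(abs(P[:,1]-.102)<.055)&(P[:,2]>.074)&(P[:,2]<.083)]
print("rim",len(q),cv2.minEnclosingCircle(q[:,:2].astype(np.float32)),q[:,:2].min(0),q[:,:2].max(0))
E
```

```text
26.7 [0.51693532 0.08540891 0.22376016] [[-0.858, -0.489, 0.155], [-0.482, 0.872, 0.087], [-0.177, 0.0, -0.984]] [-0.11  0.24  1.65  0.12  1.11 -2.24]
point [0.53259476 0.09420209 0.12406486] down10cm in tool [ 1.77288732e-01 -5.58529481e-05  9.84158881e-01]
rim 186 ((0.5487756133079529, 0.10100090503692627), 0.04256916418671608) [0.50642179 0.05869724] [0.59003743 0.14263324]
```

View pics/s7.png

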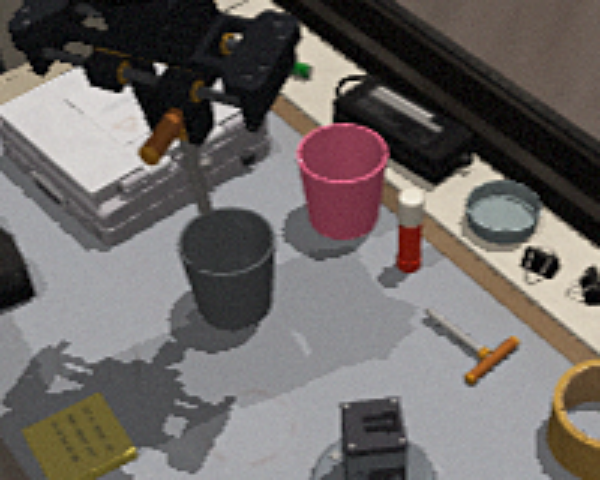

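The stem is over the cup: the scene crop shows its point at (205,210), above the rim ellipse centred at (227,245). Lowering.

Emit:
servo_tool --motion '[{"dp":[0,0,0.1],"turn":[0,0,0],"jaw":1},{"dp":[0.02,0,0.24],"turn":[0,0,0],"jaw":1},{"dp":[0.04,0,0.39],"turn":[0,0,0],"jaw":1},{"dp":[0.06,0,0.54],"turn":[0,0,0],"jaw":1},{"dp":[0.09,0,0.69],"turn":[0,0,0],"jaw":1},{"dp":[0.12,0,0.82],"turn":[0,0,0],"jaw":1},{"dp":[0.14,0,0.92],"turn":[0,0,0],"jaw":1},{"dp":[0.15,0,0.98],"turn":[0,0,0],"jaw":1}]'

```text
t: 27.55
ee_pos: [0.5192, 0.0857, 0.1234]
ee_rot: [-0.749, 2.874, 0.067]
wrist_force: [0.6, 0.4, -1.8]
gripper_width: 0.0171
finger_force: 30.0
```

Emit:
servo_tool --motion '[{"dp":[0.005,0,0.03],"turn":[0,0,0],"jaw":1},{"dp":[0.01,0,0.06],"turn":[0,0,0],"jaw":1},{"dp":[0.015,0,0.09],"turn":[0,0,0],"jaw":1},{"dp":[0.02,0,0.12],"turn":[0,0,0],"jaw":1},{"dp":[0.03,0,0.15],"turn":[0,0,0],"jaw":1},{"dp":[0.03,0,0.15],"turn":[0,0,0],"jaw":1},{"dp":[0.03,0,0.15],"turn":[0,0,0],"jaw":1},{"dp":[0.03,0,0.15],"turn":[0,0,0],"jaw":1}]'

```text
t: 28.35
ee_pos: [0.5193, 0.0859, 0.1095]
ee_rot: [-0.75, 2.872, 0.067]
wrist_force: [-0.1, 0.2, -0.5]
gripper_width: 0.0168
finger_force: 30.0
```

```bash
python3 st.py; python3 - <<'E'
from h import *
s=manip.state(); A=R.from_rotvec(s["ee_rot"]).as_matrix(); print("point",s["ee_pos"]+A@[0,0,.1013])
E
```

```text
t 28.35 j6 -2.277 yaw x -150.74 pos [0.5193 0.0859 0.1095] F [-0.1  0.2 -0.5] M [-0.028  0.104  0.025] w 0.016819643166008043
point [0.53497025 0.09461813 0.00979951]
```

Emit:
servo_tool --motion '[{"dp":[0.003,0,0.015],"turn":[0,0,0],"jaw":1},{"dp":[0.006,0,0.03],"turn":[0,0,0],"jaw":1},{"dp":[0.006,0,0.035],"turn":[0,0,0],"jaw":1},{"dp":[0.006,0,0.035],"turn":[0,0,0],"jaw":0.75},{"dp":[0.006,0,0.035],"turn":[0,0,0],"jaw":0.7},{"dp":[0.006,0,0.035],"turn":[0,0,0],"jaw":0.65},{"dp":[0.006,0,0.035],"turn":[0,0,0],"jaw":0.6},{"dp":[0.006,0,0.035],"turn":[0,0,0],"jaw":0.5}]'

```text
t: 29.15
ee_pos: [0.5192, 0.0859, 0.1058]
ee_rot: [-0.75, 2.872, 0.067]
wrist_force: [1.2, 1.1, 0.2]
gripper_width: 0.0412
finger_force: 0.0
```

Emit:
servo_tool --motion '[{"dp":[0,0,0],"turn":[0,0,0],"jaw":0.3},{"dp":[0,0,0],"turn":[0,0,0],"jaw":0.2},{"dp":[0,0,0],"turn":[0,0,0],"jaw":0.2},{"dp":[0,0,0],"turn":[0,0,0],"jaw":0.2},{"dp":[0,0,-0.08],"turn":[0,0,0],"jaw":0.2},{"dp":[0,0,-0.2],"turn":[0,0,0],"jaw":0.2},{"dp":[0,0,-0.35],"turn":[0,0,0],"jaw":0.2},{"dp":[0,0,-0.5],"turn":[0,0,0],"jaw":0.2}]'

```text
t: 29.95
ee_pos: [0.5114, 0.0814, 0.1566]
ee_rot: [-0.75, 2.872, 0.066]
wrist_force: [-0.6, 0.5, -0.3]
gripper_width: 0.0704
finger_force: 0.0
```

Emit:
servo_tool --motion '[{"dp":[0,0,-0.15],"turn":[0,0,0],"jaw":0.2},{"dp":[0,0,-0.3],"turn":[0,0,0],"jaw":0.2},{"dp":[0,0,-0.45],"turn":[0,0,0],"jaw":0.2},{"dp":[0,0,-0.6],"turn":[0,0,0],"jaw":0.2},{"dp":[0,0,-0.75],"turn":[0,0,0],"jaw":0.2},{"dp":[0,0,-0.85],"turn":[0,0,0],"jaw":0.2},{"dp":[0,0,-0.95],"turn":[0,0,0],"jaw":0.2},{"dp":[0,0,-1],"turn":[0,0,0],"jaw":0.2}]'

```text
t: 30.75
ee_pos: [0.496, 0.0728, 0.2545]
ee_rot: [-0.749, 2.871, 0.066]
wrist_force: [0.1, -0.9, -0.4]
gripper_width: 0.0703
finger_force: 0.0
```

```bash
python3 st.py; python3 - <<'E'
from h import *
p,D=get_image("scene"); w,_=get_image("wrist")
cv2.imwrite("pics/s8.png",np.hstack([cv2.resize(p[90:250,200:400],(425,340)),cv2.resize(w,(370,340))])[:,:,::-1])
P=cloud(cam("scene"),D,np.ones_like(D,bool)); q=P[(abs(P[:,0]-.549)<.055)&(abs(P[:,1]-.102)<.055)&(P[:,2]>.074)&(P[:,2]<.083)]
print("rim",len(q),cv2.minEnclosingCircle(q[:,:2].astype(np.float32)))
E
```

```text
t 30.75 j6 -2.262 yaw x -150.74 pos [0.496  0.0728 0.2545] F [ 0.1 -0.9 -0.4] M [0.024 0.138 0.011] w 0.0702813468588716
rim 155 ((0.5483307242393494, 0.10043724626302719), 0.04296309873461723)
```

View pics/s8.png

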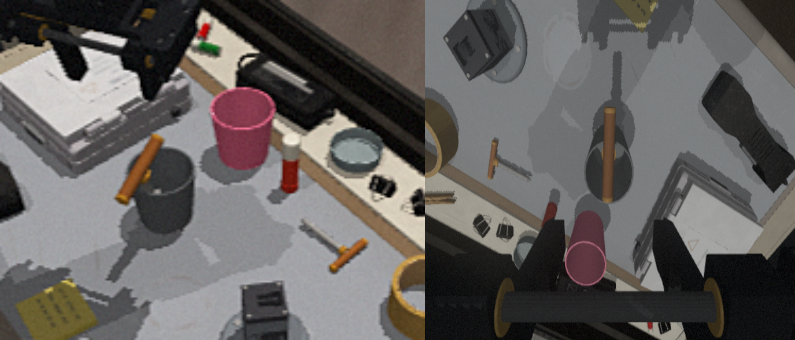

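The awl stands point down in the upright cup, with its bar above the rim at (140,170) in the scene crop. The gripper is clear and the other things are unmoved. Handing in.

```bash
python3 -c "
from workcell import ticket
print(ticket.job_done())"
```

```text
the job is handed in; nothing more can be done
None
```

The awl stands point down in the upright grey pen cup, handed in at about 31 s. I turned it anticlockwise until I felt the stop, but at about 3.6 rad rather than the stated 1.1–2.7, and lifted it 5 mm once before that to test it.

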